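# Shorten a ladder leg by one hole and hold its lock pin home

### The arm

A 6-joint arm with a two-finger parallel gripper is mounted at the origin on a cart in front of the work surface, level with it; the furniture and walls round the work are solid. World frame = base frame: x ahead of the robot, y to its left, z up, the work surface at z = 0. Lengths are in m, angles in rad, forces in N, time in s.
With the tool pointing down it reaches from about 0.325 to 0.875 m from the base axis. Payload 4.4 kg.
Tool frame: the origin (TCP) lies at the very end of the fingers, on their centre line; the grasp point (between the pads) lies 19 mm behind it; y points along the fingers, x is the direction in which the jaws open and shut, and the axes are right-handed (so a half turn about y gives the same grasp; the last joint's range is limited). The gripper opens to 85 mm and grips with 20 to 120 N. Pads are 22 mm wide; open, the fingers measure 114 mm over their backs; the gripper's body (76 mm by 85 mm) begins 54 mm behind the grasp point. The pads swing forward as they close: fully open they stand 13 mm farther back than shut.
Start: joints at [1.153, 0.207, 1.542, -0, 1.393, -0.15], TCP at [0.152, 0.555, 0.231] pointing down, gripper open.
Joint ranges: [-2.73, 2.73], [-0.86, 2.22], [0.23, 2.46], [-1.11, 4.25], [0.08, 2.63], [-2.82, 2.82]. Speed limits (rad/s): [2.79, 2.79, 3.14, 3.14, 3.14, 3.14].

### API

Orientations are given as a unit quaternion [x, y, z, w].
In Python, from rig import state, read_camera, calibration, close_job, look_for, masks_of gives the robot as it stands. The module is installed in compiled form; this text tells all that it offers.
- The arm moves only by the tool drive_tool, never from a script. Its argument "increments" is a list of rows, each an object with "gripper": the finger opening in mm, from 0 to 85.4; "travel": the shift along the tool's x, y, z in mm, a list of three; "spin": the turn about the tool's y in rad. A call has exactly 10 rows; each row shifts and turns the pose as measured when the row begins, along the tool's axes as they then stand; what a row does not reach is not made up. A row lasts 1/10 s, in which the tool goes at most 50 mm and 8.59 degrees, less where a joint would pass 70% of its speed; a pose out of reach is approached as far as the arm can. A call is refused whole if a number of a shift passes 50 or a number of a turn 0.15, either way. A call with a gripper value outside its range is refused whole. The fingers move at their own pace and stop on an object; "newtons" is the grip in N (left out, the last holds). Time passes only in rows, so rows that do not move let the fingers close, or fill a call up. It gives the time, the measured TCP pose, the force and the opening at its end, in the units of the state.
- state(): the state, without advancing time (a new reading comes with each control period).
- read_camera(name): name is "side" or "top" or "wrist"; returns (picture, depth): 384x512x3 uint8, blue, green, red; 384x512 float32, m along the optical axis (not along the pixel's ray), 0 where there is no reading.
- calibration(name): a dict with "fx", "fy", "cx", "cy" (pixels), "extrinsics" (4x4, takes a point from world to camera coordinates). Camera axes: x right, y down, z forward; pixel columns grow to the right and rows downward; lengths in m; the calibration is good to about 2 mm. A picture is of the moment at which its call begins: read the wrist's pose just before it. calibration takes no time and is no camera call; for the wrist camera it gives the pose at the moment of the call.
- close_job(): hands the job in, once; it reports no verdict.
Trained networks look in the newest picture that a camera, given by its name, has taken for a name from the list of things; names that differ only in an ending like _2 or _b are one class to them, and where a whole thing is asked for, a point or a joint stands for the part that bears it (a point fixed in the world has none). Each returns a list of dicts, best first, with "confidence" (0 to 1); they miss things now and then, are a little off and sometimes report something else, mostly with a low value. They report only what shows in the picture. A call takes as long as a camera call.
- look_for(camera, label): "box" ([left, top, width, height] in pixels, round what is visible of it).
- masks_of(camera, label): "mask" (384x512 bool, what is visible of it) and "box" ([left, top, width, height] in pixels, round what is visible of it).
The state is a dict: "t": time; "qpos": joint angles; "joint_vel": joint speeds; "effort": joint torques, N m; "eef_pos": TCP position; "orientation": TCP orientation; "contact_force": force on the tool from outside, world axes, zero at the start; "ft_torque": the same for the moment, N m; "gripper_width": finger opening in m.
Only numpy, scipy, OpenCV 4.12 (cv2) and the standard library are available. Lean on these libraries where they do the work, as an engineer would, in place of code of your own. Each camera call takes 0.05 s, during which the arm holds its last target.

### The job

The telescopic ladder leg bolted to the plywood board has to go one hole shorter. First press the spray canister's yellow cap all the way down and let it spring back, to oil the bare tube; then pull the leg's red lock knob up, slide the outer section with the rubber foot towards the clamps to the very next hole and let the pin drop fully home there. Finish still gripping the red knob with the pin home, and do not let go, because the through bolt will be fitted while you hold it; leave the other tools on the bench where they are.

Things in the scene. Friction and masses are not known exactly. Their poses are not given: they have to be found in the camera images.
- leg_board: Plywood board 100 x 440 x 18 mm fixed to the bench, under the ladder leg. Origin: on its underside, straight below the tube's axis; it reaches from y = -200 to +240 mm in its own frame. Its y axis runs along the leg: two aluminium clamps (62 x 28 mm, 78 mm above the bench) stand at y = -160 and -98 mm, the rubber foot is at the +y end.
- next_hole (a point): Mouth of the hole that the pin must end in, one 40 mm pitch from the start hole towards the clamps (board's -y). The fixed steel tube is 25 mm square, its top face 60.5 mm above the bench, with 12 mm holes in the top every 40 mm. The pin is in this hole when the knob stands straight above it.
- knob (a point): Middle of the red lock knob, upright, round, 30 mm across, 26 mm high; with the pin home 100 mm above the bench. It sits on the outer section (aluminium, 36 mm wide, orange collar at its clamp end, rubber foot at the other). 15 mm below it ends a 20 mm steel barrel, 35 mm below it is the section's top. Pushed sideways along the tube it moves the whole section, once the pin is clear.
- lock_plunger (a joint): Lift of the knob and its 9 mm pin in m: 0 pin home, 0.008 its round nose is level with the tube's top face, 0.013 upper stop. A spring pushes it down, 6 N at 0, 10 N at 0.013. In a hole it locks the section (about 1.5 mm play either way); lowered between holes the nose rides on the tube at 0.008 and drops into the hole it meets.
- leg_section (a joint): Position of the outer section in m: 0 start hole, growing as it slides towards the clamps (board's -y); holes at -0.040, 0, 0.040 (the wanted one) and 0.080; stops at -0.043 and 0.085. It slides with about 3 N of friction and stays where it is left.
- cap_top (a point): Centre of the top of the yellow spray cap, 23 mm across, about 120 mm above the bench, on a white and blue canister (44 mm thick) fixed in a round stand (76 mm across) behind the board as seen from the robot. A thin white straw points from the cap to the tube.
- spray_cap (a joint): How far the spray cap is pressed down in m: 0 up, 0.007 fully down. It springs back by itself; 2 N start it, 7 N hold it fully down.
- screwdriver: Yellow-handled screwdriver, 206 mm long, loose on the bench, to be left alone. Origin: middle of its underside.
- hex_key: Black hex key, 87 x 30 mm, loose on the bench, to be left alone. Origin: middle of its underside.
- wrench_10: Small steel spanner, 144 mm long, loose on the bench, to be left alone. Origin: middle of its underside.
- oiler: Small cream oil bottle with a thin red spout, 118 mm high, to be left alone. Origin: centre of its underside.

How it is judged:
On the way, in this order (a step that is already met when the one before it is completed fails the run):
1. the spray cap is pressed all the way down (value of joint spray_cap above 0.005 m), for 0.05 s.
2. the spray cap is let go and is up again (value of joint spray_cap below 0.001 m), for 0.05 s.
3. the lock knob is pulled up, so that the pin is clear of the start hole (value of joint lock_plunger above 0.008 m and value of joint leg_section between -0.006 and 0.006 m), for 0.05 s.
4. the section slides towards the next hole with the pin out (value of joint lock_plunger above 0.006 m and value of joint leg_section above 0.015 m), for 0.05 s.
At the end, for the whole second after the job is handed in: The outer section stands at the next hole (40 mm from the start, within 3.5 mm, knob above that hole within 4 mm), the pin is home (knob lifted less than 1.5 mm), the fingers still hold the red knob with more than 4 N, and the spray cap is up (value of joint leg_section between 0.0365 and 0.0435 m and value of joint lock_plunger below 0.0015 m and contact force between the fingers and lock_plunger above 4 N and value of joint spray_cap below 0.001 m and horizontal distance between knob and next_hole below 0.004 m); the arm keeps its last pose, push and grip.
It fails at once if one of the loose bench things (screwdriver, hex key, spanner, oil bottle) is moved more than 3 cm (distance of any of hex_key, screwdriver, wrench_10, oiler from where it was at the start of the episode above 0.03 m).
It also fails if it takes over 45 s, if anything falls off the work surface, if the arm or the gripper's body presses on something with over 40 N, if the wrist force passes 120 N, or if a joint passes its speed limit or range.

## Working session

There is one attempt and no reset: what is moved stays moved. The work goes in short steps, Python scripts to look and compute and a tool call to move; the robot and the scene stay as the last step left them, time stands still between calls to the robot, and variables do not carry over. Pictures are saved under pics/ and viewed, and the job is handed in when it is done.

Besides the shell and the picture viewer there is one more tool, called after ">>>" as name(argument=value, ...) on one line, values as JSON. drive_tool: Moves the arm, as the interface text tells. Its arguments: {"type":"object","properties":{"increments":{"type":"array"},"newtons":{"type":"number"}},"required":["increments"]}

```bash
mkdir -p pics; python3 - <<'E'
from rig import *
import cv2,numpy as np
s=state();print({k:np.round(v,3).tolist() for k,v in s.items()})
for n in["side","top"]:
    p,d=read_camera(n);cv2.imwrite(f"pics/{n}0.png",p);np.save(f"{n}0.npy",d)
    c=calibration(n);print(n,c["fx"],c["cx"],c["cy"],np.round(np.linalg.inv(c["extrinsics"]),3).tolist())
    for l in["knob","cap_top","leg_board"]:
        for r in look_for(n,l)[:2]:print(l,r)
E
```

```text
{'t': 0.0, 'qpos': [1.152, 0.207, 1.543, 0.0, 1.393, -0.151], 'joint_vel': [0.0, -0.001, -0.001, -0.0, 0.001, -0.003], 'effort': [0.001, -38.302, -29.16, -0.0, 0.01, 0.0], 'eef_pos': [0.152, 0.554, 0.23], 'orientation': [0.563, 0.428, -0.429, -0.562], 'contact_force': [-0.11, -0.475, -0.411], 'ft_torque': [-0.02, 0.004, -0.038], 'gripper_width': 0.086}
side 487.98294590173333 255.362412012564 195.91923153799763 [[0.908, -0.266, 0.323, -0.066], [-0.419, -0.567, 0.709, -1.292], [-0.006, -0.779, -0.627, 1.247], [0.0, 0.0, 0.0, 1.0]]
knob {'box': [237.6, 185.4, 14.0, 10.0], 'confidence': 0.4}
cap_top {'box': [209.3, 177.6, 84.7, 79.3], 'confidence': 0.73}
cap_top {'box': [255.8, 283.2, 36.8, 20.0], 'confidence': 0.67}
leg_board {'box': [208.8, 179.2, 85.9, 75.5], 'confidence': 0.69}
top 455.93520463238826 253.36685326044747 194.358093727175 [[-0.431, -0.879, 0.203, 0.17], [-0.903, 0.419, -0.099, 0.227], [0.002, -0.226, -0.974, 1.857], [0.0, 0.0, 0.0, 1.0]]
knob {'box': [215.5, 164.9, 97.3, 78.8], 'confidence': 0.66}
knob {'box': [254.1, 200.2, 7.6, 7.8], 'confidence': 0.56}
leg_board {'box': [219.1, 163.2, 96.1, 81.7], 'confidence': 0.93}
```

```bash
python3 - <<'E'
import cv2
a=cv2.imread("pics/side0.png")[120:320,150:390];cv2.imwrite("pics/s1.png",cv2.resize(a,(720,600),interpolation=2))
a=cv2.imread("pics/top0.png")[120:300,150:390];cv2.imwrite("pics/t1.png",cv2.resize(a,(800,600),interpolation=2))
E
```

```text
(no output)
```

View pics/s1.png

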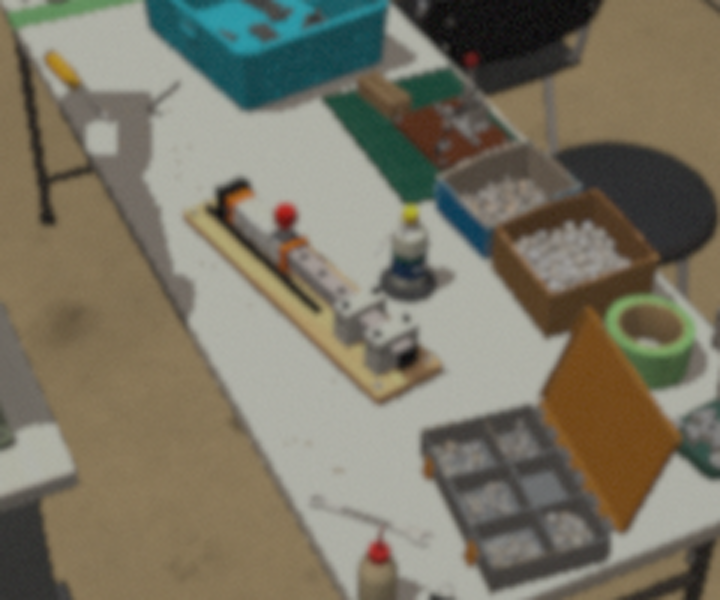

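View pics/t1.png

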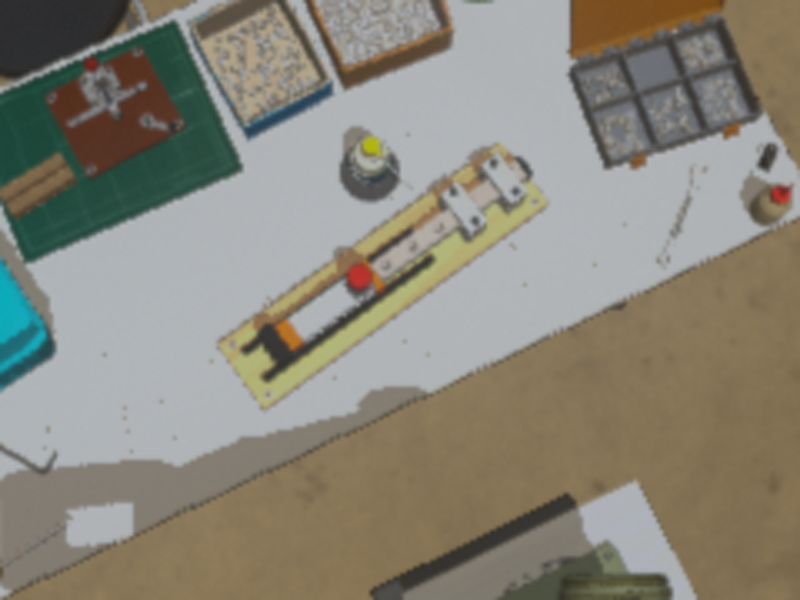

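View pics/side0.png

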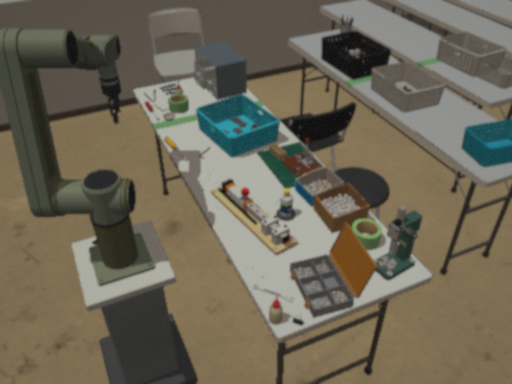

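```bash
cat > h.py <<'E'
import numpy as np,cv2
from rig import *
def ray(c,u,v,z):
    T=np.linalg.inv(c["extrinsics"]);d=T[:3,:3]@np.array([(u-c["cx"])/c["fx"],(v-c["cy"])/c["fy"],1]);o=T[:3,3]
    return o+d*(z-o[2])/d[2]
def blob(p,lo,hi,roi):
    x,y,w,h=roi
    hsv=cv2.cvtColor(p[y:y+h,x:x+w],cv2.COLOR_BGR2HSV);m=cv2.inRange(hsv,np.array(lo),np.array(hi))
    if lo[0]==0: m|=cv2.inRange(hsv,np.array([172,lo[1],lo[2]]),np.array([180,255,255]))
    n,l,st,ce=cv2.connectedComponentsWithStats(m)
    i=1+np.argmax(st[1:,4]);return ce[i]+[x,y],st[i]
def backproj(c,d,u,v):
    T=np.linalg.inv(c["extrinsics"]);z=d[int(v),int(u)]
    return (T@np.array([(u-c["cx"])/c["fx"]*z,(v-c["cy"])/c["fy"]*z,z,1]))[:3]
E
python3 - <<'E'
from h import *
for n,k,c_ in[("side",(238,184,16,18),(276,184,22,14)),("top",(248,193,20,22),(252,155,20,20))]:
    p=cv2.imread(f"pics/{n}0.png");d=np.load(f"{n}0.npy");c=calibration(n)
    a,st=blob(p,[0,150,90],[6,255,255],k);print(n,"knob",a,st,ray(c,*a,.105),ray(c,*a,.113),backproj(c,d,*a))
    a,st=blob(p,[22,130,120],[35,255,255],c_);print(n,"cap",a,st,ray(c,*a,.115),ray(c,*a,.12),backproj(c,d,*a))
    if n=="top":
        for q in [(220,344),(497,146),(547,203),(265,408)]:
            print(ray(c,150+q[0]*.3,120+q[1]*.3,.018))
    for l in["screwdriver","hex_key","wrench_10","oiler"]:
        read_camera(n)
        for r in look_for(n,l)[:1]:
            b=r["box"];print(l,r,ray(c,b[0]+b[2]/2,b[1]+b[3]/2,.01))
p,d=read_camera("wrist");cv2.imwrite("pics/w0.png",p)
E
```

```text
side knob [244.58064516 191.67741935] [ 4  5  6  7 31] [0.49647185 0.0407711  0.105     ] [0.49252906 0.03143258 0.113     ] [0.49382697 0.03450667 0.11036652]
side cap [286.38888889 190.66666667] [ 9  4  4  6 18] [ 0.63595767 -0.03199903  0.115     ] [ 0.63285558 -0.03756575  0.12      ] [ 0.63448759 -0.0346371   0.1173695 ]
oiler {'box': [268.2, 299.8, 14.2, 23.8], 'confidence': 0.61} [ 0.38631898 -0.44272563  0.01      ]
top knob [257.15  202.275] [ 6  6  7  8 40] [0.50041577 0.04830641 0.105     ] [0.4989066  0.04912027 0.113     ] [0.49965383 0.04871731 0.10903902]
top cap [261.04347826 163.39130435] [ 7  6  5  6 23] [ 0.63476663 -0.03320438  0.115     ] [ 0.63343244 -0.03245889  0.12      ] [ 0.63522477 -0.03346037  0.11328306]
[0.51034068 0.22880416 0.018     ]
[ 0.59016216 -0.19147522  0.018     ]
[ 0.49683453 -0.21442049  0.018     ]
[0.41536536 0.21205202 0.018     ]
screwdriver {'box': [130.4, 290.0, 19.0, 16.8], 'confidence': 0.75} [0.36756954 0.62432279 0.01      ]
wrench_10 {'box': [347.0, 172.2, 15.2, 28.1], 'confidence': 0.42} [ 0.40488026 -0.35859421  0.01      ]
oiler {'box': [373.0, 174.8, 14.8, 14.3], 'confidence': 0.6} [ 0.37472977 -0.46503912  0.01      ]
```

View pics/w0.png

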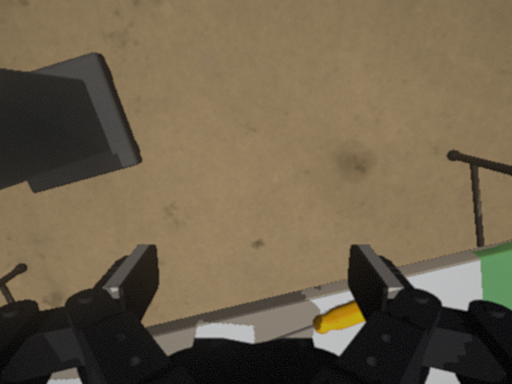

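```bash
cat >> h.py <<'E'
from scipy.spatial.transform import Rotation as Ro
def plan(target,ang=None):
    s=state();R=Ro.from_quat(s["orientation"]).as_matrix()
    print("t",round(float(s["t"]),2),"tcp",np.round(s["eef_pos"],4),"F",np.round(s["contact_force"],1),"w",round(float(s["gripper_width"]),4),"q",np.round(s["qpos"],2))
    print("R cols x,y,z\n",np.round(R,3),"x yaw deg",np.degrees(np.arctan2(R[1,0],R[0,0])))
    if target is not None: print("travel mm",np.round(R.T@(np.array(target)-s["eef_pos"])*1000,1))
    if ang is not None:
        d=ang-np.arctan2(R[1,0],R[0,0]);d=(d+np.pi/2)%np.pi-np.pi/2
        print("world yaw turn",d,"spin about tool y",d*np.sign(R[2,1]))
E
python3 - <<'E'
from h import *
plan([.58,-.03,.25],np.radians(100.8))
E
```

```text
t 1.25 tcp [0.1522 0.5545 0.2313] F [ 0.5  0.1 -0.6] w 0.0855 q [ 1.15  0.21  1.54 -0.    1.39 -0.15]
R cols x,y,z
 [[ 0.265  0.    -0.964]
 [ 0.964  0.     0.265]
 [ 0.    -1.    -0.   ]] x yaw deg 74.65603195895878
travel mm [-450.5  -18.7 -567.3]
world yaw turn 0.45629832185234154 spin about tool y -0.45629832185234154
```

>>> drive_tool(increments=[{"gripper": 85, "travel": [-30, -5, -38], "spin": 0}, {"gripper": 85, "travel": [-30, -5, -38], "spin": 0}, {"gripper": 85, "travel": [-30, -5, -38], "spin": 0}, {"gripper": 85, "travel": [-30, -5, -38], "spin": 0}, {"gripper": 85, "travel": [-30, -5, -38], "spin": 0}, {"gripper": 85, "travel": [-30, -5, -38], "spin": 0}, {"gripper": 85, "travel": [-30, -5, -38], "spin": 0}, {"gripper": 85, "travel": [-30, -5, -38], "spin": 0}, {"gripper": 85, "travel": [-30, -5, -38], "spin": 0}, {"gripper": 85, "travel": [-30, -5, -38], "spin": 0}])

```text
t: 2.25
eef_pos: [0.4457, 0.159, 0.283]
orientation: [0.559, 0.435, -0.43, -0.559]
contact_force: [1.2, -0.5, -0.2]
gripper_width: 0.0848
```

```bash
python3 - <<'E'
from h import *
c=calibration("wrist");p,d=read_camera("wrist");cv2.imwrite("pics/w1.png",p)
plan([.58,-.03,.28],np.radians(100.8))
print(np.round(np.linalg.inv(c["extrinsics"]),3),c["fx"])
for l in["knob","cap_top","leg_board"]:
    for r in look_for("wrist",l)[:2]:print(l,r)
E
```

```text
t 2.3 tcp [0.4508 0.1528 0.2841] F [ 4.6 -4.2  0.6] w 0.0852 q [ 0.15 -0.05  1.71 -0.    1.47 -1.16]
R cols x,y,z
 [[ 0.258  0.011 -0.966]
 [ 0.966 -0.003  0.258]
 [ 0.    -1.    -0.011]] x yaw deg 75.0640440646254
travel mm [-143.3    6.  -171.9]
world yaw turn 0.44917716722046386 spin about tool y -0.44917716722046386
[[ 0.25   0.93   0.268  0.378]
 [ 0.968 -0.242 -0.064  0.176]
 [ 0.005  0.276 -0.961  0.426]
 [ 0.     0.     0.     1.   ]] 319.00077045621975
knob {'box': [151.5, 225.2, 31.0, 32.1], 'confidence': 0.65}
leg_board {'box': [0.0, 126.9, 318.2, 184.7], 'confidence': 0.83}
```

View pics/w1.png

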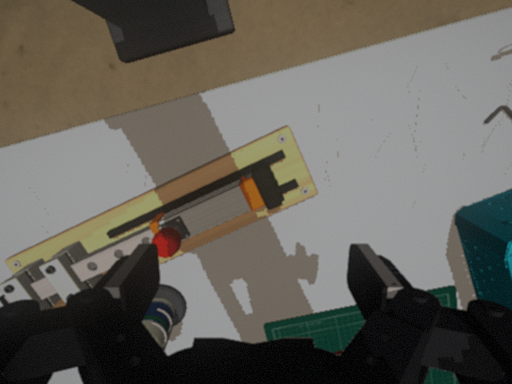

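>>> drive_tool(increments=[{"gripper": 85, "travel": [-26, -3, -38], "spin": 0}, {"gripper": 85, "travel": [-26, -3, -38], "spin": 0}, {"gripper": 85, "travel": [-26, -3, -38], "spin": 0}, {"gripper": 85, "travel": [-26, -3, -38], "spin": 0}, {"gripper": 85, "travel": [-26, -3, -38], "spin": -0.09}, {"gripper": 85, "travel": [0, 0, 0], "spin": -0.09}, {"gripper": 85, "travel": [0, 0, 0], "spin": -0.09}, {"gripper": 85, "travel": [0, 0, 0], "spin": -0.09}, {"gripper": 85, "travel": [0, 0, 0], "spin": -0.09}, {"gripper": 85, "travel": [0, 0, 0], "spin": 0}])

```text
t: 3.45
eef_pos: [0.5959, 0.0023, 0.2916]
orientation: [0.432, 0.558, -0.555, -0.441]
contact_force: [0.1, -0.2, -0.2]
gripper_width: 0.0849
```

```bash
python3 - <<'E'
from h import *
c=calibration("wrist");p,d=read_camera("wrist");cv2.imwrite("pics/w2.png",p);np.save("w2.npy",d)
plan([.634,-.034,.16],np.radians(100.8))
for l in["knob","cap_top"]:
    for r in look_for("wrist",l)[:2]:print(l,r)
    for r in masks_of("wrist",l)[:1]:
        v,u=np.nonzero(r["mask"]);print(r["box"],u.mean(),v.mean())
a,st=blob(p,[0,150,60],[6,255,255],(0,0,512,384));print("knob",a,st,ray(c,*a,.105),ray(c,*a,.113),backproj(c,d,*a))
a,st=blob(p,[24,150,100],[35,255,255],(100,150,312,200));print("cap",a,st,ray(c,*a,.115),ray(c,*a,.12),backproj(c,d,*a))
E
```

```text
t 3.5 tcp [0.5958 0.0024 0.2916] F [ 0.1 -0.4 -0.2] w 0.0851 q [-0.15  0.22  1.41  0.01  1.53 -1.96]
R cols x,y,z
 [[-0.237 -0.008 -0.971]
 [ 0.971  0.012 -0.238]
 [ 0.014 -1.     0.004]] x yaw deg 103.73758805314915
travel mm [-46.3 130.8 -29. ]
world yaw turn -0.051270583594702934 spin about tool y 0.051270583594702934
knob {'box': [299.2, 74.3, 36.4, 32.2], 'confidence': 0.84}
[299.9, 73.6, 36.0, 30.0] 315.91831683168317 88.67202970297029
cap_top {'box': [195.4, 140.4, 21.9, 73.7], 'confidence': 0.88}
[196.9, 146.3, 20.0, 65.7] 207.07900677200902 197.89841986455983
knob [316.44129555  88.82321188] [301  73  31  32 741] [0.49991799 0.046571   0.105     ] [0.50064957 0.04506869 0.113     ] [0.50061194 0.04514597 0.11258849]Traceback (most recent call last):
  File "<stdin>", line 9, in <module>
  File "h.py", line 11, in blob
    i=1+np.argmax(st[1:,4]);return ce[i]+[x,y],st[i]
        ~~~~~~~~~^^^^^^^^^^
    return _wrapfunc(a, 'argmax', axis=axis, out=out, **kwds)
    return bound(*args, **kwds)
ValueError: attempt to get argmax of an empty sequence
```

View pics/w2.png

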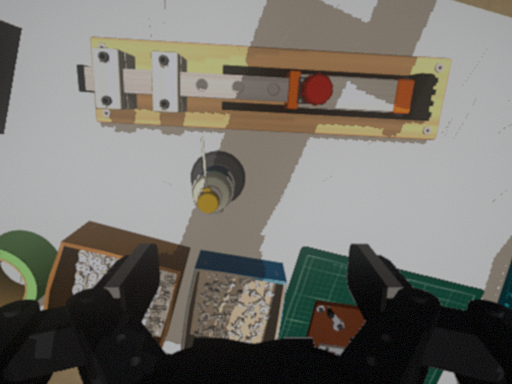

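```bash
python3 - <<'E'
from h import *
c=calibration("wrist");p=cv2.imread("pics/w2.png");d=np.load("w2.npy")
a,st=blob(p,[15,150,60],[24,255,255],(190,175,40,45));print("cap",a,st,ray(c,*a,.115),ray(c,*a,.12),backproj(c,d,*a))
S=[ray(c,u,v,.018) for u,v in[(103,42),(108,113),(427,130),(439,67)]];print(np.round(S,4))
H=[ray(c,u,v,.0605) for u,v in[(202,85),(273,90)]];print("holes",np.round(H,4))
x=p[20:150,60:460];cv2.imwrite("pics/w2c.png",cv2.resize(x,(800,260),interpolation=2))
x=p[140:240,160:260];cv2.imwrite("pics/w2d.png",cv2.resize(x,(500,500),interpolation=2))
E
```

```text
cap [207.44970414 201.33431953] [  8  13  20  25 338] [ 0.63641485 -0.03555192  0.115     ] [ 0.63475908 -0.0352572   0.12      ] [ 0.63508569 -0.03531534  0.11901371]
[[ 0.5024 -0.2019  0.018 ]
 [ 0.5833 -0.1864  0.018 ]
 [ 0.5075  0.2159  0.018 ]
 [ 0.4323  0.2013  0.018 ]]
holes [[ 0.5231 -0.0717  0.0605]
 [ 0.5094  0.0065  0.0605]]
```

View pics/w2c.png

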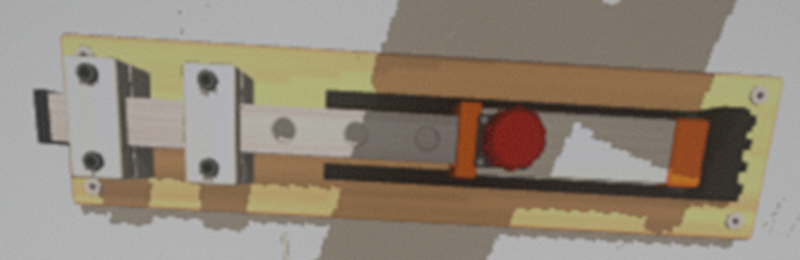

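View pics/w2d.png

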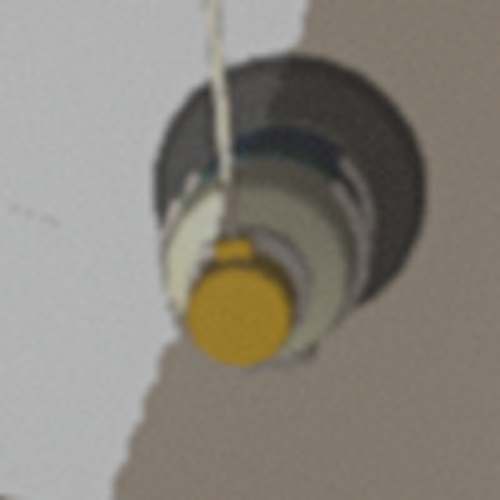

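>>> drive_tool(increments=[{"gripper": 0, "travel": [-24, 5, -15], "spin": 0}, {"gripper": 0, "travel": [-23, 5, -15], "spin": 0}, {"gripper": 0, "travel": [0, 30, 0], "spin": 0.05}, {"gripper": 0, "travel": [0, 30, 0], "spin": 0}, {"gripper": 0, "travel": [0, 30, 0], "spin": 0}, {"gripper": 0, "travel": [0, 20, 0], "spin": 0}, {"gripper": 0, "travel": [0, 0, 0], "spin": 0}, {"gripper": 0, "travel": [0, 0, 0], "spin": 0}, {"gripper": 0, "travel": [0, 0, 0], "spin": 0}, {"gripper": 0, "travel": [0, 0, 0], "spin": 0}])

```text
t: 4.7
eef_pos: [0.641, -0.0377, 0.1738]
orientation: [0.452, 0.547, -0.539, -0.454]
contact_force: [-0.4, 0.0, -1.1]
gripper_width: -0.0001
```

```bash
python3 - <<'E'
from h import *
p,d=read_camera("wrist");cv2.imwrite("pics/w3.png",p)
plan([.635,-.035,.122],np.radians(100.7))
E
```

```text
t 4.75 tcp [ 0.6412 -0.0377  0.1741] F [-0.5 -0.8 -0.4] w -0.0 q [-0.2   0.39  1.43  0.01  1.32 -1.95]
R cols x,y,z
 [[-0.18   0.005 -0.984]
 [ 0.984  0.009 -0.18 ]
 [ 0.008 -1.    -0.007]] x yaw deg 100.34484042131515
travel mm [ 3.3 52.1  6. ]
world yaw turn 0.0061987040180464525 spin about tool y -0.0061987040180464525
```

View pics/w3.png

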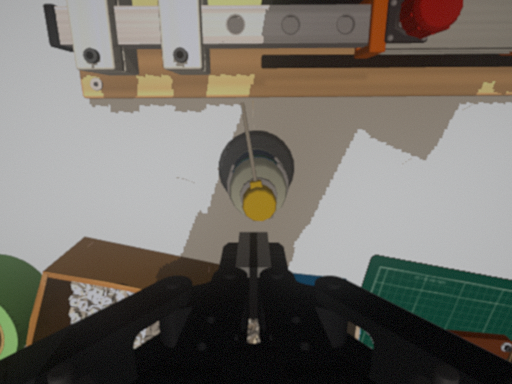

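>>> drive_tool(increments=[{"gripper": 0, "travel": [3, 15, 6], "spin": 0}, {"gripper": 0, "travel": [0, 15, 0], "spin": 0}, {"gripper": 0, "travel": [0, 10, 0], "spin": 0}, {"gripper": 0, "travel": [0, 0, 0], "spin": 0}, {"gripper": 0, "travel": [0, 0, 0], "spin": 0}, {"gripper": 0, "travel": [0, 0, 0], "spin": 0}, {"gripper": 0, "travel": [0, 0, 0], "spin": 0}, {"gripper": 0, "travel": [0, 0, 0], "spin": 0}, {"gripper": 0, "travel": [0, 0, 0], "spin": 0}, {"gripper": 0, "travel": [0, 0, 0], "spin": 0}])

```text
t: 5.75
eef_pos: [0.6402, -0.0365, 0.1391]
orientation: [0.456, 0.549, -0.537, -0.45]
contact_force: [-0.8, -0.0, -0.1]
gripper_width: -0.0001
```

```bash
python3 - <<'E'
from h import *
c=calibration("wrist");p,d=read_camera("wrist");cv2.imwrite("pics/w4.png",cv2.resize(p[130:290,160:360],(750,600)))
plan([.635,-.035,.112],np.radians(100.7))
c3=calibration("wrist")
a,st=blob(p,[15,150,60],[26,255,255],(200,150,110,140));print("cap",a,st,ray(c,*a,.118),ray(c,*a,.12),backproj(c,d,*a))
E
```

```text
t 5.8 tcp [ 0.6403 -0.0365  0.1392] F [ 0.2  0.4 -0.1] w 0.0004 q [-0.2   0.42  1.47  0.01  1.24 -1.95]
R cols x,y,z
 [[-0.179  0.018 -0.984]
 [ 0.984  0.007 -0.179]
 [ 0.003 -1.    -0.019]] x yaw deg 100.33488421452239
travel mm [ 2.3 27.1  5.4]
world yaw turn 0.006372472607589774 spin about tool y -0.006372472607589774
cap [258.8748914  217.76368375] [  39   46   40   45 1151] [ 0.63185364 -0.03398707  0.118     ] [ 0.63109297 -0.03417519  0.12      ] [ 0.63109941 -0.0341736   0.11998305]
```

View pics/w4.png

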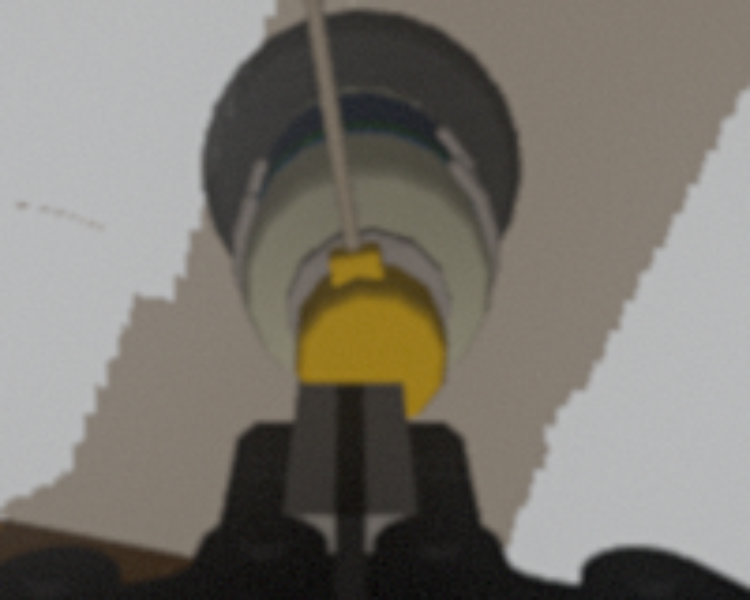

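>>> drive_tool(increments=[{"gripper": 0, "travel": [2, 6, 5], "spin": 0}, {"gripper": 0, "travel": [1, 4, 3], "spin": 0}, {"gripper": 0, "travel": [0, 0, 0], "spin": 0}, {"gripper": 0, "travel": [0, 0, 0], "spin": 0}, {"gripper": 0, "travel": [0, 0, 0], "spin": 0}, {"gripper": 0, "travel": [0, 0, 0], "spin": 0}, {"gripper": 0, "travel": [0, 0, 0], "spin": 0}, {"gripper": 0, "travel": [0, 0, 0], "spin": 0}, {"gripper": 0, "travel": [0, 0, 0], "spin": 0}, {"gripper": 0, "travel": [0, 0, 0], "spin": 0}])

```text
t: 6.8
eef_pos: [0.6312, -0.0348, 0.1281]
orientation: [0.456, 0.549, -0.537, -0.45]
contact_force: [-0.0, 0.5, -0.4]
gripper_width: -0.0002
```

>>> drive_tool(increments=[{"gripper": 0, "travel": [0, 2, -3], "spin": 0}, {"gripper": 0, "travel": [0, 3, 0], "spin": 0}, {"gripper": 0, "travel": [0, 3, 0], "spin": 0}, {"gripper": 0, "travel": [0, 3, 0], "spin": 0}, {"gripper": 0, "travel": [0, 3, 0], "spin": 0}, {"gripper": 0, "travel": [0, 2, 0], "spin": 0}, {"gripper": 0, "travel": [0, 0, 0], "spin": 0}, {"gripper": 0, "travel": [0, 0, 0], "spin": 0}, {"gripper": 0, "travel": [0, 0, 0], "spin": 0}, {"gripper": 0, "travel": [0, 0, 0], "spin": 0}])

```text
t: 7.8
eef_pos: [0.6351, -0.0342, 0.1168]
orientation: [0.457, 0.549, -0.537, -0.449]
contact_force: [-2.4, 0.1, 4.5]
gripper_width: -0.0
```

```bash
python3 - <<'E'
from h import *
c=calibration("wrist");p,d=read_camera("wrist");cv2.imwrite("pics/w5.png",cv2.resize(p[130:290,160:360],(750,600)))
plan([.635,-.035,.112],np.radians(100.7))
E
```

```text
t 7.85 tcp [ 0.6351 -0.0342  0.1168] F [-2.8  1.8  4.4] w 0.0002 q [-0.19  0.43  1.5   0.01  1.19 -1.95]
R cols x,y,z
 [[-0.18   0.019 -0.984]
 [ 0.984  0.006 -0.18 ]
 [ 0.003 -1.    -0.019]] x yaw deg 100.36425311921415
travel mm [-0.8  4.8  0.3]
world yaw turn 0.005859888523014112 spin about tool y -0.005859888523014112
```

View pics/w5.png

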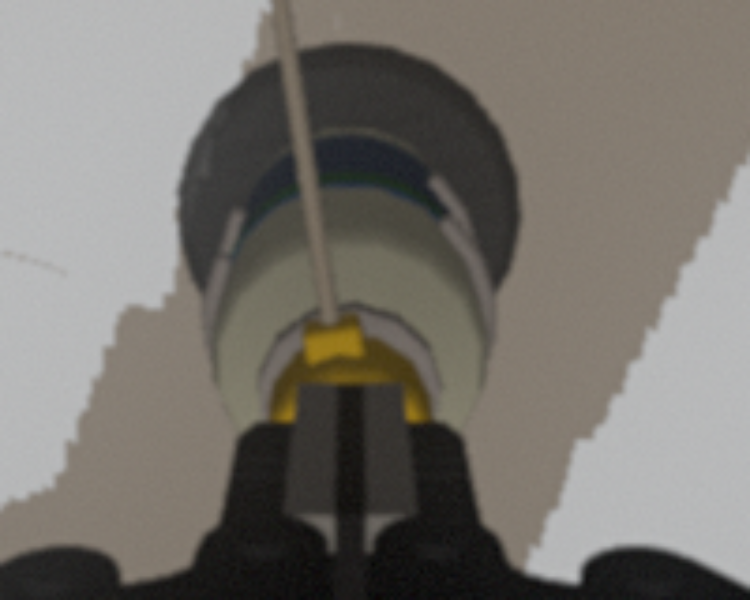

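>>> drive_tool(increments=[{"gripper": 0, "travel": [0, 2, 0], "spin": 0}, {"gripper": 0, "travel": [0, 2, 0], "spin": 0}, {"gripper": 0, "travel": [0, 2, 0], "spin": 0}, {"gripper": 0, "travel": [0, 2, 0], "spin": 0}, {"gripper": 0, "travel": [0, 2, 0], "spin": 0}, {"gripper": 0, "travel": [0, 2, 0], "spin": 0}, {"gripper": 0, "travel": [0, 2, 0], "spin": 0}, {"gripper": 0, "travel": [0, 2, 0], "spin": 0}, {"gripper": 0, "travel": [0, 2, 0], "spin": 0}, {"gripper": 0, "travel": [0, 2, 0], "spin": 0}])

```text
t: 8.85
eef_pos: [0.6352, -0.0343, 0.1135]
orientation: [0.456, 0.549, -0.538, -0.448]
contact_force: [-5.3, -0.3, 12.9]
gripper_width: 0.0
```

>>> drive_tool(increments=[{"gripper": 0, "travel": [0, 3, 0], "spin": 0}, {"gripper": 0, "travel": [0, 3, 0], "spin": 0}, {"gripper": 0, "travel": [0, 3, 0], "spin": 0}, {"gripper": 0, "travel": [0, 3, 0], "spin": 0}, {"gripper": 0, "travel": [0, 3, 0], "spin": 0}, {"gripper": 0, "travel": [0, 3, 0], "spin": 0}, {"gripper": 0, "travel": [0, 3, 0], "spin": 0}, {"gripper": 0, "travel": [0, 3, 0], "spin": 0}, {"gripper": 0, "travel": [0, 3, 0], "spin": 0}, {"gripper": 0, "travel": [0, 3, 0], "spin": 0}])

```text
t: 9.85
eef_pos: [0.6352, -0.0343, 0.1134]
orientation: [0.456, 0.548, -0.54, -0.447]
contact_force: [-7.3, 1.3, 17.2]
gripper_width: -0.0001
```

>>> drive_tool(increments=[{"gripper": 0, "travel": [0, -20, 0], "spin": 0}, {"gripper": 0, "travel": [0, -30, 0], "spin": 0}, {"gripper": 0, "travel": [0, -35, 0], "spin": 0}, {"gripper": 60, "travel": [26, -5, 29], "spin": 0}, {"gripper": 60, "travel": [26, 0, 29], "spin": 0}, {"gripper": 60, "travel": [26, 0, 29], "spin": 0}, {"gripper": 60, "travel": [26, 0, 29], "spin": 0}, {"gripper": 60, "travel": [0, 0, 0], "spin": 0}, {"gripper": 60, "travel": [0, 0, 0], "spin": 0}, {"gripper": 60, "travel": [0, 0, 0], "spin": 0}])

```text
t: 10.85
eef_pos: [0.4985, 0.0482, 0.1998]
orientation: [0.458, 0.549, -0.538, -0.446]
contact_force: [0.6, 0.0, 0.3]
gripper_width: 0.0602
```

```bash
python3 - <<'E'
from h import *
c=calibration("wrist");p,d=read_camera("wrist");cv2.imwrite("pics/w6.png",p)
plan([.5004,.046,.13],np.radians(100.7))
a,st=blob(p,[0,150,60],[6,255,255],(0,0,512,384));print("knob",a,st,ray(c,*a,.105),ray(c,*a,.113),backproj(c,d,*a))
E
```

```text
t 10.9 tcp [0.499 0.048 0.2  ] F [-0.9 -1.   0.1] w 0.0601 q [-0.08  0.06  1.77  0.    1.28 -1.83]
R cols x,y,z
 [[-0.182  0.024 -0.983]
 [ 0.983  0.001 -0.182]
 [-0.003 -1.    -0.024]] x yaw deg 100.4586147376384
travel mm [-2.  70.   0.6]
world yaw turn 0.004212967594000361 spin about tool y -0.004212967594000361
knob [250.56455696 192.10042194] [ 232  172   38   41 1185] [0.49899989 0.04689534 0.105     ] [0.49657907 0.04652676 0.113     ] [0.49650647 0.0465157  0.11323993]
```

View pics/w6.png

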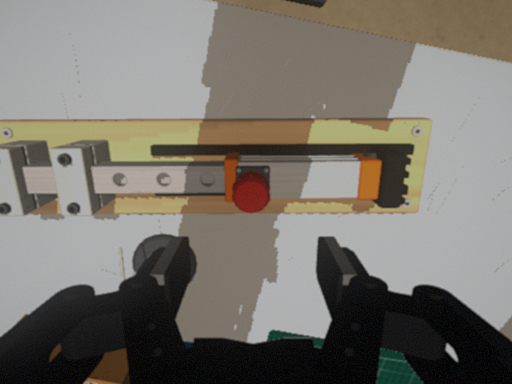

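>>> drive_tool(increments=[{"gripper": 60, "travel": [-1, 25, 1], "spin": 0}, {"gripper": 60, "travel": [0, 25, 1], "spin": 0}, {"gripper": 60, "travel": [0, 25, 1], "spin": 0}, {"gripper": 60, "travel": [0, 20, 0], "spin": 0}, {"gripper": 60, "travel": [0, 10, 0], "spin": 0}, {"gripper": 60, "travel": [0, 0, 0], "spin": 0}, {"gripper": 60, "travel": [0, 0, 0], "spin": 0}, {"gripper": 60, "travel": [0, 0, 0], "spin": 0}, {"gripper": 60, "travel": [0, 0, 0], "spin": 0}, {"gripper": 60, "travel": [0, 0, 0], "spin": 0}])

```text
t: 11.9
eef_pos: [0.5127, 0.0412, 0.0965]
orientation: [0.465, 0.551, -0.533, -0.443]
contact_force: [0.2, 0.4, 0.3]
gripper_width: 0.0603
```

```bash
python3 - <<'E'
from h import *
c=calibration("wrist");p,d=read_camera("wrist");cv2.imwrite("pics/w7.png",p)
plan([.4995,.0465,.082],np.radians(100.7))
E
```

```text
t 11.95 tcp [0.5129 0.0413 0.0966] F [ 0.5  0.4 -0.1] w 0.0599 q [-0.09  0.21  1.84  0.    1.05 -1.84]
R cols x,y,z
 [[-0.175  0.041 -0.984]
 [ 0.985 -0.001 -0.175]
 [-0.008 -0.999 -0.04 ]] x yaw deg 100.0738134710997
travel mm [ 7.6 14.1 12.8]
world yaw turn 0.010929016660945035 spin about tool y -0.010929016660945035
```

View pics/w7.png

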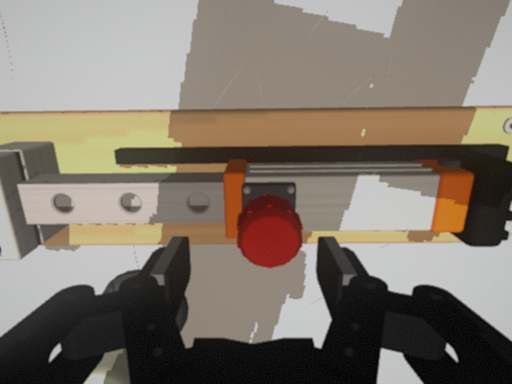

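>>> drive_tool(increments=[{"gripper": 60, "travel": [4, 0, 4], "spin": -0.01}, {"gripper": 60, "travel": [3, 2, 4], "spin": 0}, {"gripper": 60, "travel": [1, 3, 4], "spin": 0}, {"gripper": 60, "travel": [0, 3, 1], "spin": 0}, {"gripper": 60, "travel": [0, 3, 0], "spin": 0}, {"gripper": 60, "travel": [0, 2, 0], "spin": 0}, {"gripper": 60, "travel": [0, 0, 0], "spin": 0}, {"gripper": 60, "travel": [0, 0, 0], "spin": 0}, {"gripper": 60, "travel": [0, 0, 0], "spin": 0}, {"gripper": 60, "travel": [0, 0, 0], "spin": 0}])

```text
t: 12.95
eef_pos: [0.4978, 0.0475, 0.0823]
orientation: [0.462, 0.554, -0.535, -0.439]
contact_force: [-0.3, 1.0, 0.3]
gripper_width: 0.0602
```

```bash
python3 - <<'E'
from h import *
c=calibration("wrist");p,d=read_camera("wrist");cv2.imwrite("pics/w8.png",p)
plan([.4995,.0465,.082],np.radians(100.7))
E
```

```text
t 13.0 tcp [0.4979 0.0474 0.0824] F [0.2 0.5 0.5] w 0.0601 q [-0.08  0.21  1.89  0.    1.01 -1.84]
R cols x,y,z
 [[-0.186  0.042 -0.982]
 [ 0.982 -0.001 -0.186]
 [-0.009 -0.999 -0.041]] x yaw deg 100.72477717998952
travel mm [-1.2  0.5 -1.4]
world yaw turn -0.00043244337017611656 spin about tool y 0.00043244337017611656
```

View pics/w8.png

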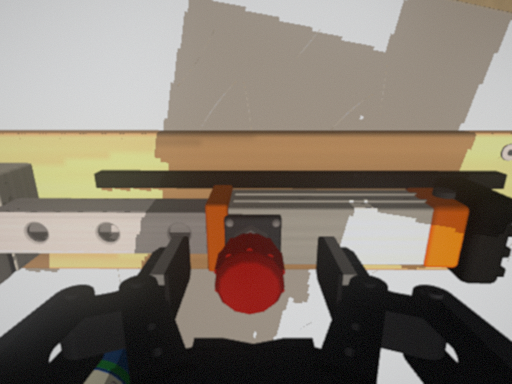

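>>> drive_tool(increments=[{"gripper": 60, "travel": [-1, 0, -2], "spin": 0}, {"gripper": 20, "travel": [0, 0, 0], "spin": 0}, {"gripper": 20, "travel": [0, 0, 0], "spin": 0}, {"gripper": 20, "travel": [0, 0, 0], "spin": 0}, {"gripper": 20, "travel": [0, 0, 0], "spin": 0}, {"gripper": 20, "travel": [0, 0, 0], "spin": 0}, {"gripper": 20, "travel": [0, 0, 0], "spin": 0}, {"gripper": 20, "travel": [0, 0, 0], "spin": 0}, {"gripper": 20, "travel": [0, 0, 0], "spin": 0}, {"gripper": 20, "travel": [0, 0, 0], "spin": 0}], newtons=60)

```text
t: 14.0
eef_pos: [0.5007, 0.0466, 0.0832]
orientation: [0.463, 0.554, -0.535, -0.439]
contact_force: [0.4, -0.4, 0.7]
gripper_width: 0.0273
```

```bash
python3 - <<'E'
from h import *
c=calibration("wrist");p,d=read_camera("wrist");cv2.imwrite("pics/w9.png",p)
plan([.4995,.0465,.082],np.radians(100.7))
E
```

```text
t 14.05 tcp [0.5007 0.0466 0.0831] F [ 0.5 -0.   1.2] w 0.0269 q [-0.08  0.21  1.88  0.    1.01 -1.84]
R cols x,y,z
 [[-0.186  0.042 -0.982]
 [ 0.983 -0.001 -0.186]
 [-0.009 -0.999 -0.041]] x yaw deg 100.71882687584535
travel mm [0.2 1.1 1.2]
world yaw turn -0.0003285909713655055 spin about tool y 0.0003285909713655055
```

View pics/w9.png

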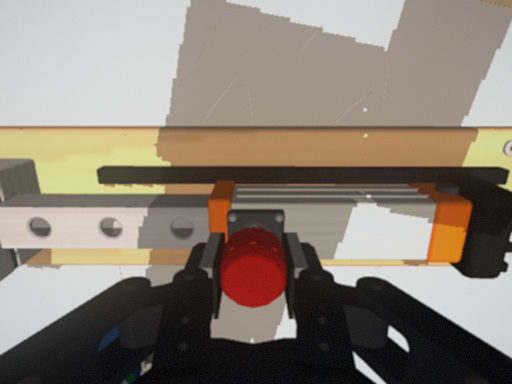

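>>> drive_tool(increments=[{"gripper": 20, "travel": [0, -3, 0], "spin": 0}, {"gripper": 20, "travel": [0, -3, 0], "spin": 0}, {"gripper": 20, "travel": [0, -3, 0], "spin": 0}, {"gripper": 20, "travel": [0, -2, 0], "spin": 0}, {"gripper": 20, "travel": [0, -2, 0], "spin": 0}, {"gripper": 20, "travel": [0, -1, 0], "spin": 0}, {"gripper": 20, "travel": [0, -1, 0], "spin": 0}, {"gripper": 20, "travel": [0, 0, 0], "spin": 0}, {"gripper": 20, "travel": [0, 0, 0], "spin": 0}, {"gripper": 20, "travel": [0, 0, 0], "spin": 0}])

```text
t: 15.05
eef_pos: [0.5005, 0.0465, 0.0949]
orientation: [0.464, 0.554, -0.534, -0.439]
contact_force: [4.9, -0.6, -9.9]
gripper_width: 0.0274
```

```bash
python3 - <<'E'
from h import *
c=calibration("wrist");p,d=read_camera("wrist");cv2.imwrite("pics/w10.png",p)
plan([.4995,.0465,.094],np.radians(100.7))
E
```

```text
t 15.1 tcp [0.5005 0.0466 0.0949] F [  5.4  -0.1 -11.8] w 0.0271 q [-0.08  0.19  1.88  0.    1.03 -1.84]
R cols x,y,z
 [[-0.185  0.045 -0.982]
 [ 0.983 -0.001 -0.186]
 [-0.009 -0.999 -0.044]] x yaw deg 100.68074477878967
travel mm [0.1 0.8 1. ]
world yaw turn 0.0003360670083201178 spin about tool y -0.0003360670083201178
```

View pics/w10.png

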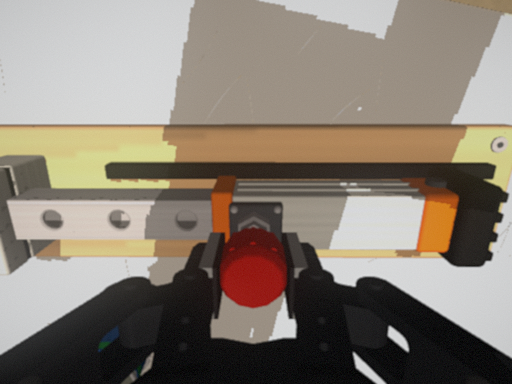

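>>> drive_tool(increments=[{"gripper": 20, "travel": [-4, 0, 0], "spin": 0}, {"gripper": 20, "travel": [-4, 0, 0], "spin": 0}, {"gripper": 20, "travel": [-4, 0, 0], "spin": 0}, {"gripper": 20, "travel": [-4, 0, 0], "spin": 0}, {"gripper": 20, "travel": [-4, 0, 0], "spin": 0}, {"gripper": 20, "travel": [-4, 0, 0], "spin": 0}, {"gripper": 20, "travel": [-4, 0, 0], "spin": 0}, {"gripper": 20, "travel": [0, 0, 0], "spin": 0}, {"gripper": 20, "travel": [0, 0, 0], "spin": 0}, {"gripper": 20, "travel": [0, 0, 0], "spin": 0}])

```text
t: 16.1
eef_pos: [0.5042, 0.0273, 0.0922]
orientation: [0.459, 0.558, -0.531, -0.442]
contact_force: [5.3, -0.2, -10.2]
gripper_width: 0.0274
```

```bash
python3 - <<'E'
from h import *
c=calibration("wrist");p,d=read_camera("wrist");cv2.imwrite("pics/w11.png",p)
plan([.5005+.0074,.0466-.0393,.0949],np.radians(100.7))
E
```

```text
t 16.15 tcp [0.5042 0.0273 0.0922] F [ 4.6  1.1 -8.9] w 0.0272 q [-0.13  0.2   1.87  0.02  1.03 -1.9 ]
R cols x,y,z
 [[-0.187  0.043 -0.981]
 [ 0.982  0.015 -0.186]
 [ 0.006 -0.999 -0.045]] x yaw deg 100.75095735541943
travel mm [-20.3  -2.9  -0. ]
world yaw turn -0.0008893736301778254 spin about tool y 0.0008893736301778254
```

View pics/w11.png

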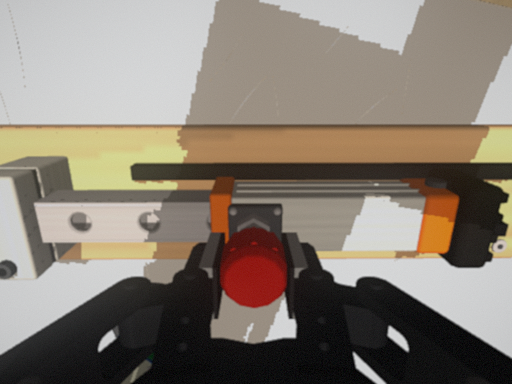

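>>> drive_tool(increments=[{"gripper": 20, "travel": [-4, -1.5, 0], "spin": 0}, {"gripper": 20, "travel": [-4, -1, 0], "spin": 0}, {"gripper": 20, "travel": [-4, -0.5, 0], "spin": 0}, {"gripper": 20, "travel": [-4, -0.5, 0], "spin": 0}, {"gripper": 20, "travel": [-4, -0.5, 0], "spin": 0}, {"gripper": 20, "travel": [-4, -0.5, 0], "spin": 0}, {"gripper": 20, "travel": [-2, 0, 0], "spin": 0}, {"gripper": 20, "travel": [0, 0, 0], "spin": 0}, {"gripper": 20, "travel": [0, 0, 0], "spin": 0}, {"gripper": 20, "travel": [0, 0, 0], "spin": 0}])

```text
t: 17.15
eef_pos: [0.5077, 0.009, 0.0948]
orientation: [0.456, 0.562, -0.528, -0.445]
contact_force: [5.6, 0.4, -10.8]
gripper_width: 0.0273
```

```bash
python3 - <<'E'
from h import *
c=calibration("wrist");p,d=read_camera("wrist");cv2.imwrite("pics/w12.png",p)
plan([.5005+.0074,.0466-.0393,.0831],np.radians(100.7))
E
```

```text
t 17.2 tcp [0.5077 0.009  0.0948] F [  4.3   1.  -10.1] w 0.0271 q [-0.17  0.2   1.86  0.04  1.04 -1.95]
R cols x,y,z
 [[-0.188  0.042 -0.981]
 [ 0.982  0.028 -0.187]
 [ 0.02  -0.999 -0.047]] x yaw deg 100.83803263566193
travel mm [-2.  11.7  0.6]
world yaw turn -0.002409123967506366 spin about tool y 0.002409123967506366
```

View pics/w12.png

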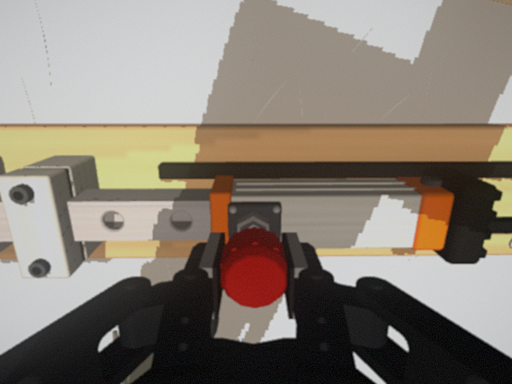

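>>> drive_tool(increments=[{"gripper": 20, "travel": [-2.5, 0, 0], "spin": 0}, {"gripper": 20, "travel": [0, 0, 0], "spin": 0}, {"gripper": 20, "travel": [0, 2, 0], "spin": 0}, {"gripper": 20, "travel": [0, 2, 0], "spin": 0}, {"gripper": 20, "travel": [0, 2, 0], "spin": 0}, {"gripper": 20, "travel": [0, 0, 0], "spin": 0}, {"gripper": 20, "travel": [0, 0, 0], "spin": 0}, {"gripper": 20, "travel": [0, 0, 0], "spin": 0}, {"gripper": 20, "travel": [0, 0, 0], "spin": 0}, {"gripper": 20, "travel": [0, 0, 0], "spin": 0}])

```text
t: 18.2
eef_pos: [0.508, 0.0073, 0.0887]
orientation: [0.455, 0.562, -0.528, -0.446]
contact_force: [3.6, 0.7, -8.3]
gripper_width: 0.0275
```

```bash
python3 - <<'E'
from h import *
plan([.5005+.0074,.0466-.0393,.0831],np.radians(100.7))
E
```

```text
t 18.2 tcp [0.508  0.0073 0.0887] F [ 3.6  0.7 -8.3] w 0.0275 q [-0.18  0.21  1.86  0.04  1.03 -1.96]
R cols x,y,z
 [[-0.188  0.041 -0.981]
 [ 0.982  0.029 -0.187]
 [ 0.02  -0.999 -0.046]] x yaw deg 100.85850220422167
travel mm [-0.1  5.6  0.4]
world yaw turn -0.002766385335336352 spin about tool y 0.002766385335336352
```

>>> drive_tool(increments=[{"gripper": 20, "travel": [0, 2, 0], "spin": 0}, {"gripper": 20, "travel": [0, 2, 0], "spin": 0}, {"gripper": 20, "travel": [0, 2, 0], "spin": 0}, {"gripper": 20, "travel": [0, 1, 0], "spin": 0}, {"gripper": 20, "travel": [0, 1, 0], "spin": 0}, {"gripper": 20, "travel": [0, 1, 0], "spin": 0}, {"gripper": 20, "travel": [0, 0, 0], "spin": 0}, {"gripper": 20, "travel": [0, 0, 0], "spin": 0}, {"gripper": 20, "travel": [0, 0, 0], "spin": 0}, {"gripper": 20, "travel": [0, 0, 0], "spin": 0}])

```text
t: 19.2
eef_pos: [0.5082, 0.0073, 0.0832]
orientation: [0.455, 0.562, -0.528, -0.446]
contact_force: [-0.4, 0.4, 0.5]
gripper_width: 0.027
```

```bash
python3 - <<'E'
from h import *
c=calibration("wrist");p,d=read_camera("wrist");cv2.imwrite("pics/w13.png",p)
plan([.5005+.0074,.0466-.0393,.0831],np.radians(100.7))
E
```

```text
t 19.25 tcp [0.5082 0.0073 0.0832] F [-0.8  0.1 -0.3] w 0.0275 q [-0.18  0.22  1.87  0.04  1.02 -1.96]
R cols x,y,z
 [[-0.189  0.04  -0.981]
 [ 0.982  0.028 -0.188]
 [ 0.02  -0.999 -0.045]] x yaw deg 100.89733954377854
travel mm [0.  0.1 0.3]
world yaw turn -0.00344422478331885 spin about tool y 0.00344422478331885
```

View pics/w13.png

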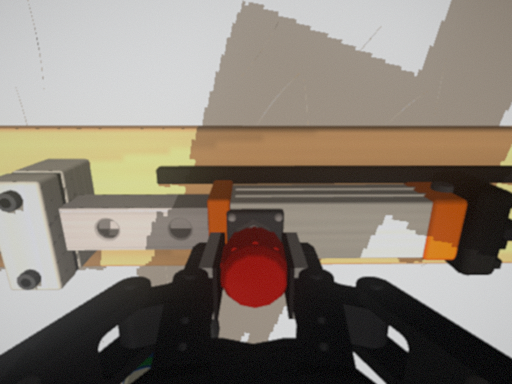

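>>> drive_tool(increments=[{"gripper": 20, "travel": [0, 1, 0], "spin": 0}, {"gripper": 20, "travel": [0, 1.5, 0], "spin": 0}, {"gripper": 20, "travel": [0, 1.5, 0], "spin": 0}, {"gripper": 20, "travel": [0, 1.5, 0], "spin": 0}, {"gripper": 20, "travel": [0, 1.5, 0], "spin": 0}, {"gripper": 20, "travel": [0, 1.5, 0], "spin": 0}, {"gripper": 20, "travel": [0, 1.5, 0], "spin": 0}, {"gripper": 20, "travel": [0, 1.5, 0], "spin": 0}, {"gripper": 20, "travel": [0, 1.5, 0], "spin": 0}, {"gripper": 20, "travel": [0, 1.5, 0], "spin": 0}])

```text
t: 20.25
eef_pos: [0.5082, 0.0073, 0.0831]
orientation: [0.453, 0.561, -0.53, -0.447]
contact_force: [-5.9, 0.2, 10.1]
gripper_width: 0.0273
```

```bash
python3 - <<'E'
from h import *
plan([.5005+.0074,.0466-.0393,.0831],np.radians(100.7))
p,d=read_camera("top");cv2.imwrite("pics/t2.png",cv2.resize(p[120:300,150:390],(800,600)))
E
```

```text
t 20.25 tcp [0.5082 0.0073 0.0831] F [-5.9  0.2 10.1] w 0.0273 q [-0.18  0.22  1.86  0.04  1.03 -1.96]
R cols x,y,z
 [[-0.191  0.034 -0.981]
 [ 0.981  0.027 -0.19 ]
 [ 0.02  -0.999 -0.039]] x yaw deg 101.00989121227639
travel mm [ 0.1 -0.   0.3]
world yaw turn -0.005408621977219363 spin about tool y 0.005408621977219363
```

View pics/t2.png

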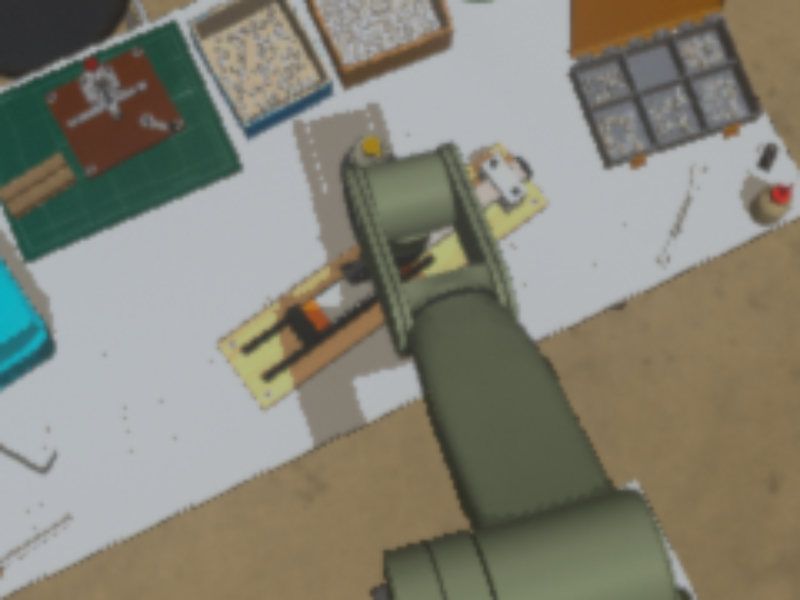

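```bash
python3 -c "
from rig import *
print(close_job())"
```

```text
the job is handed in; nothing more can be done
None
```

The leg is one hole shorter: the pin is home in the next hole, and the gripper was still holding the red knob when I handed the job in at about 20 s. No verdict came back, so the results below rest on my own checks.

- **Spray cap:** I pressed it until it stopped about 7 mm down, with about 17 N on the tool, then moved well clear. The last top view shows the cap with nothing touching it, but I did not measure its height again after release.
- **Slide:** I gripped the knob at 60 N and lifted it 11.8 mm. I then slid it about 40 mm towards the clamps. The lift dipped to about 9 mm partway, and I raised it again before finishing the slide.
- **Pin home:** During lowering, the spring's pull was still on the tool at 5.6 mm of lift, so the pin was already in the hole. The tool ended at z 0.0831 m, the same height as at the start hole, and a 10 N push down moved it no further.
- **Final position:** The tool was within about 0.3 mm of the position I worked out for the next hole. The camera calibration is only good to about 2 mm. The fingers read 27 mm open, not the knob's stated 30 mm.
- **Other tools:** In the last top view the hex key, spanner and oil bottle look unmoved. The screwdriver is only partly visible at the edge of that view, but the arm never worked near it at bench height.

The tool had tilted about 2–3° by the end, and the moves had no way to correct that.

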